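# Open the sample case, freeing its catch if it is caught

### The arm

A 7-joint arm with a two-finger parallel gripper is mounted at the origin on the work surface; the furniture and walls round the work are solid. World frame = base frame: x ahead of the robot, y to its left, z up, the work surface at z = 0. Lengths are in m, angles in degrees, forces in N, time in s.
With the tool pointing down it reaches from about 0.425 to 0.875 m from the base axis. Payload 4.7 kg.
Tool frame: the origin (TCP) lies at the very end of the fingers, on their centre line; the grasp point (between the pads) lies 19 mm behind it (env.grip_point_offset is the distance from the TCP to the grasp point, in m); z points along the fingers, y is the line along which they close (so a half turn about z gives the same grasp; the last joint's range is limited). The gripper opens to 87 mm and grips with 3 to 60 N. Pads are 19 mm wide; open, the fingers measure 117 mm over their backs; the gripper's body (75 mm by 190 mm) begins 51 mm behind the grasp point.
Start: joints at [70.995, 18.392, -4.016, 83.108, 1.295, 78.541, -3.26], TCP at [0.22, -0.612, 0.223] pointing down, gripper open.
Joint ranges: [-163.93, 163.93], [-17.29, 119.83], [-79.2, 71.16], [3.27, 140.29], [-89.18, 269.18], [5.43, 117.66], [-154.24, 154.24]. Speed limits (degrees/s): [147.25, 147.25, 180, 180, 180, 180, 180].

### API

Orientations are given as [roll, pitch, yaw] about the fixed x, y, z axes, in that order (R = Rz(yaw) Ry(pitch) Rx(roll)).
In Python, from cell import env gives the robot as it stands.
- The arm moves only by the tool jog_arm, never from a script. Its argument "motion" is a list of rows, each an object of numbers: "x", "y", "z": the shift along the tool's x, y, z in cm; "ax", "ay", "az": the turn, a rotation vector about the tool's x, y, z in degrees. In form: [{"x": .., "y": .., "z": .., "ax": .., "ay": .., "az": ..}, ...]. A call has exactly 5 rows; each row shifts and turns the commanded pose from where the row before left it, along the tool's axes as they then stand; what a row does not reach is not made up. A row lasts 1/10 s, in which the tool goes at most 50 mm and 8.59 degrees, less where a joint would pass 70% of its speed; a pose out of reach is approached as far as the arm can. A call is refused whole if a number of a shift passes 5 or a number of a turn 8.59, either way. A call with a gripper value outside its range is refused whole. "claw" is the gripper command: -1 is shut, 1 is fully open, values between are in proportion, set as the call begins (left out, the last holds). The fingers move at their own pace and stop on an object; "squeeze" is the grip in N (left out, the last holds). Time passes only in rows, so rows that do not move let the fingers close, or fill a call up. It gives the time, the measured TCP pose, the force, the opening and the grip force at its end, in the units of the state.
- env.get_obs(): the state, without advancing time (a new reading comes with each control period).
- env.read_camera(name): name is "side" or "top"; returns the picture (400x640x3 uint8, red, green, blue); there is no depth.
- env.camera_params(name): a dict with "fx", "fy", "cx", "cy" (pixels), "extrinsics" (4x4, takes a point from world to camera coordinates). Camera axes: x right, y up, looking along -z (the intrinsics and any distortion apply to the point x, -y, -z); pixel columns grow to the right and rows downward; lengths in m; the calibration is good to about 2 mm. A picture is of the moment at which its call begins. camera_params takes no time and is no camera call.
- env.sign_off(): hands the job in; it is judged then, once.
The state is a dict: "time_s": time; "qpos": joint angles; "joint_velocities": joint speeds; "effort": joint torques, N m; "tool_pos": TCP position; "tool_rot": TCP orientation; "force": force on the tool from outside, world axes, zero at the start; "wrist_torque": the same for the moment, N m; "grip_width": finger opening in m; "grasp_force": force on a finger pad.
Only numpy, scipy, OpenCV 4.12 (cv2) and the standard library are available. Lean on these libraries where they do the work, as an engineer would, in place of code of your own. Each camera call takes 0.05 s, during which the arm holds its last target. There are 200 camera calls.

### The job

Before touching the catch, take the orange pull on the lid of the blue sample case and tug it up to find out whether the lid is caught. If it is caught, slide the black catch across to its other stop; if it comes freely, the catch needs no touching. Then raise the lid to at least 45 degrees so the tubes can be taken out, and finish while still holding it open there, without disturbing the cup and the two bottles.

Things in the scene. Friction and masses are not known exactly. Their poses are not given: they have to be found in the camera images.
- case: Blue sample case fixed on the desk; tray 130x150x62 mm (x, y, z). Origin: centre of the tray's underside; x points from the front (catch side, facing the robot) to the hinge side, y to its left, z up. On its front a blue catch housing: x -107 to -65 mm, y -55 to 55 mm, top at z = 62 mm. White lid on top, top face at z = 70 mm, with a nose 44 mm wide over the housing to x = -83 mm.
- lid (a joint): Lid angle, rad: 0 shut, grows as the front edge rises, stop at 1.2. Hinge line along case y through point lid_hinge. About 0.2 kg; falls shut when let go. A hidden loose striker under its nose may or may not be caught by the catch bar. Caught, it lifts only 0.03 to 0.045 rad (3 to 5 mm at the pull), then resists hard (8 N is plenty to tell); free, lifting at the pull takes about 2 N.
- lid_pull (a point): Centre of the orange lid pull: round bar, diameter 20 mm, 26 mm long along case y, on a stem 14 mm wide (y), 12 mm thick. Shut: case (-35, 0, 98) mm, 28 mm above the lid's top face; moves with the lid, 100 mm in front of the hinge line and 36 mm above it. Pinched on its two flat ends (fingers closing along case y), it pivots between the pads as the lid rises.
- lid_hinge (a point): Point on the lid's hinge line, at case (65, 0, 62) mm; it does not move.
- catch (a joint): Travel of the sliding catch, m: 0 at its start stop, 0.022 at the other stop. It slides towards case +y against about 2 N of friction and stays where left. A lid that is caught at 0 is free at 0.022; one that is free at 0 is often caught at 0.022. The catch jams while a caught lid is pulled up: let the lid down before sliding.
- catch_thumb (a point): Top centre of the black upright thumb piece of the catch: 12 mm along case x, 14 mm along case y, standing 35 mm above the housing, at case (-94, -11, 97) mm when the catch is at 0. It moves with the catch.
- cup: Bystander: white specimen cup with orange lid, 58 mm across and 53 mm high, standing in front of the case to its left. Origin: centre of its underside.
- bottle: Bystander: white bottle, 47 mm across and 110 mm high, standing behind the case. Origin: centre of its underside.
- dropper: Bystander: amber dropper bottle, 33 mm across and 102 mm high, standing behind the case. Origin: centre of its underside.

How it is judged:
By the outcome, as a careful person would: the job done as asked, in the order asked, and still so for the second after the job is handed in, while the arm keeps its last pose, push and grip.
It also fails if it takes over 54 s, if anything falls off the work surface, if the arm or the gripper's body presses on something with over 40 N, if the wrist force passes 120 N, or if a joint passes its speed limit or range.

## Working session

There is one attempt and no reset: what is moved stays moved. The work goes in short steps, Python scripts to look and compute and a tool call to move; the robot and the scene stay as the last step left them, time stands still between calls to the robot, and variables do not carry over. Pictures are saved under pics/ and viewed, at most 10 in all, crops included, and the job is handed in when it is done.

Besides the shell and the picture viewer there is one more tool, called after ">>>" as name([rows], argument=value, ...), one row to a line, values as JSON. jog_arm: Moves the arm, as the interface text tells. Its arguments: {"type":"object","properties":{"motion":{"type":"array"},"claw":{"type":"number"},"squeeze":{"type":"number"}},"required":["motion"]}

```bash
mkdir -p pics; ls; python3 - <<'E'
from cell import env
import cv2
for n in("side","top"):
    im=env.read_camera(n); cv2.imwrite(f"pics/{n}0.png",im[:,:,::-1])
    p=env.camera_params(n); print(n,{k:(v if k!='extrinsics' else v.round(4).tolist()) for k,v in p.items()})
o=env.get_obs(); print(o['time_s'],o['tool_pos'],o['tool_rot'],o['force'],o['grip_width'])
E
```

```text
pics
side {'fx': 403.28530240630283, 'fy': 403.28530240630283, 'cx': 316.5225898386101, 'cy': 201.81852717411292, 'extrinsics': [[0.9998, 0.0031, -0.0172, -0.5258], [0.0107, 0.6701, 0.7422, -0.1708], [0.0138, -0.7422, 0.67, -0.7984], [0.0, 0.0, 0.0, 1.0]]}
top {'fx': 482.2614119171077, 'fy': 482.2614119171077, 'cx': 315.2662014136607, 'cy': 194.5068630747531, 'extrinsics': [[0.0107, -0.9998, -0.0139, 0.1335], [0.9963, 0.0094, 0.0859, -0.5383], [-0.0858, -0.0147, 0.9962, -0.9841], [0.0, 0.0, 0.0, 1.0]]}
0.1 [ 0.22011757 -0.61108437  0.22159223] [-1.79904619e+02  5.40260142e-03  1.98174993e+01] [0.63332267 0.51436243 0.51511283] 0.08717638164273195
```

View pics/side0.png

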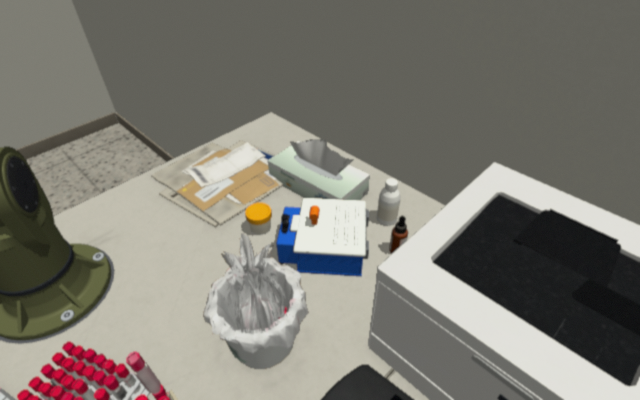

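View pics/top0.png

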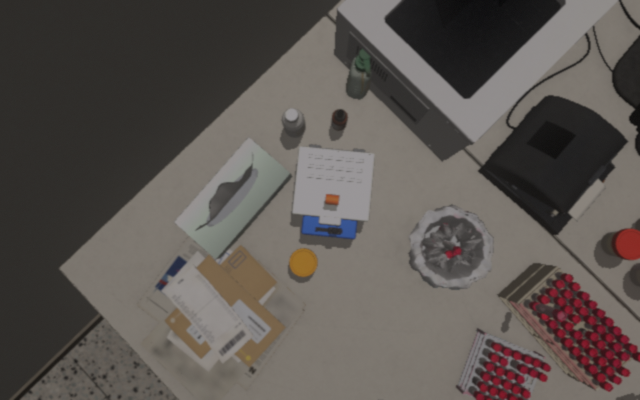

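The top view shows the case near (335,195), with the orange pull at about (332,200) and the black thumb at about (333,230). The cup is near (303,263) and the bottles near (292,120) and (340,120). I'll enlarge both views.

```bash
python3 - <<'E'
import cv2,numpy as np
a=cv2.imread("pics/top0.png")[140:250,280:390]; b=cv2.imread("pics/side0.png")[190:280,265:375]
a=cv2.resize(a,None,fx=5,fy=5,interpolation=cv2.INTER_CUBIC); b=cv2.resize(b,None,fx=5,fy=5,interpolation=cv2.INTER_CUBIC)
cv2.imwrite("pics/topc.png",a); cv2.imwrite("pics/sidec.png",b)
E
```

```text
(no output)
```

View pics/topc.png

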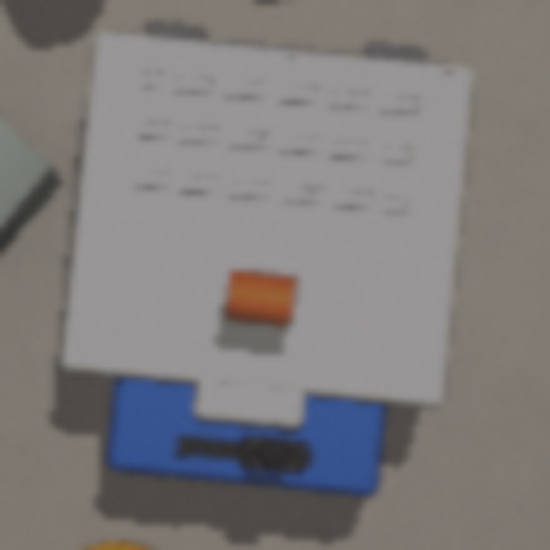

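View pics/sidec.png

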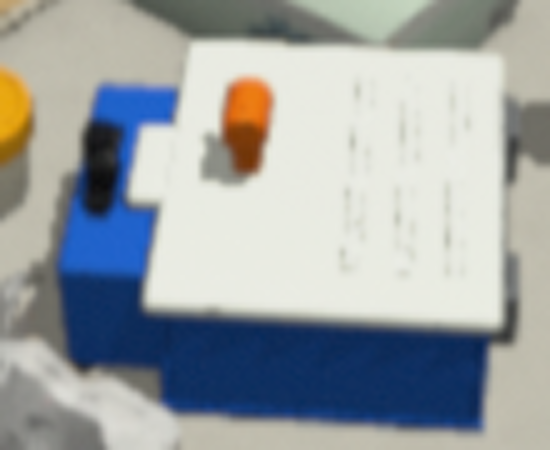

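The crops give these pixels. In the top crop, the lid corners are (100,33), (470,70), (440,403) and (65,368), the nose corners (195,418) and (303,428), the housing front corners (108,468) and (377,493), and the pull (262,297). In the side crop, the nose is at (140,125) and (127,203), and the housing corners at (100,88), (62,270) and (72,360).

```bash
cat > h.py <<'E'
import numpy as np
from cell import env
from scipy.optimize import least_squares
from scipy.spatial.transform import Rotation as R
P={n:env.camera_params(n) for n in("side","top")}
def proj(n,X):
    p=P[n];E=np.array(p['extrinsics']);c=X@E[:3,:3].T+E[:3,3]
    return np.c_[p['fx']*c[:,0]/-c[:,2]+p['cx'],p['fy']*c[:,1]/c[:,2]+p['cy']]
def ray(n,uv,z):
    p=P[n];E=np.array(p['extrinsics']);d=E[:3,:3].T@np.array([(uv[0]-p['cx'])/p['fx'],-(uv[1]-p['cy'])/p['fy'],-1])
    o=-E[:3,:3].T@E[:3,3];return o+d*(z-o[2])/d[2]
def world(q,X):
    c,s=np.cos(q[2]),np.sin(q[2]);X=np.atleast_2d(X)/1e3
    return np.c_[q[0]+c*X[:,0]-s*X[:,1],q[1]+s*X[:,0]+c*X[:,1],X[:,2]]
E
python3 - <<'E'
from h import *
T={(-83,22,70):(195,418),(-83,-22,70):(303,428),(-107,55,62):(108,468),(-107,-55,62):(377,493),(-35,0,98):(262,297),
 (65,75,70):(100,33),(65,-75,70):(470,70),(-65,-75,70):(440,403),(-65,75,70):(65,368)}
S={(-83,22,70):(140,125),(-83,-22,70):(127,203),(-107,55,62):(100,88),(-107,-55,62):(62,270),(-107,-55,0):(72,360),(65,-75,70):(503,328),(65,75,70):(502,55),(-65,75,70):(190,42),(-65,-75,70):(145,305)}
tX,tp=np.array(list(T),float),np.array(list(T.values()))/5+[280,140]
sX,sp=np.array(list(S),float),np.array(list(S.values()))/5+[265,190]
f=lambda q:np.r_[proj("top",world(q,tX))-tp,proj("side",world(q,sX))-sp]
r=least_squares(lambda q:f(q).ravel(),[.5,.1,0],loss='soft_l1');q=r.x
print(q[:2],np.degrees(q[2]));print(f(q).round(1).tolist())
for g in(f,):
  for A,nm,X,p in((0,"top",tX,tp),(1,"side",sX,sp)):
    rr=least_squares(lambda q:(proj(nm,world(q,X))-p).ravel(),q,loss='soft_l1').x;print(nm,rr[:2],np.degrees(rr[2]))
print("pull",world(q,(-35,0,98)),"thumb",world(q,(-94,-11,97)),"hinge",world(q,(65,0,62)))
for X in((-94,-11,97),(-35,0,98)):
  print(X,(proj("top",world(q,X))-[280,140])*5,(proj("side",world(q,X))-[265,190])*5)
print("cup",ray("top",(303,263),.053),"bottle",ray("top",(291,116),.11),"drop",ray("top",(340,116),.102))
np.save("q.npy",q)
E
```

```text
[0.55747472 0.10109034] -5.068564100442246
[[-0.0, -0.8], [0.4, -0.7], [-0.2, -0.4], [0.8, 0.1], [0.2, -0.6], [-0.0, 0.3], [0.3, 0.0], [0.5, -2.1], [0.3, -2.5], [-0.4, -0.5], [-0.8, -0.9], [-1.1, -1.6], [-2.0, -0.1], [-1.4, 2.1], [-2.0, -1.4], [-1.4, -0.0], [1.1, -0.3], [1.1, -0.8]]
top [0.55623817 0.10159192] -5.088080415463093
side [0.5595097  0.09953124] -5.005935422545349
pull [[0.52261158 0.10418252 0.098     ]] thumb [[0.46287046 0.09843805 0.097     ]] hinge [[0.62222055 0.09534774 0.062     ]]
(-94, -11, 97) [[276.80577207 448.7696198 ]] [[ 95.36138349 129.45352126]]
(-35, 0, 98) [[263.11428266 293.76429181]] [[245.95048556 116.07395936]]
cup [0.39624311 0.16165487 0.053     ] bottle [0.68194783 0.1863843  0.11      ] drop [0.68464989 0.09108266 0.102     ]
```

The pose fit is consistent: the case is at about (0.557, 0.101) with yaw -5.1°, and the pull is at (0.523, 0.104, 0.098). I'll raise the tool first and turn it, then cross over.

>>> jog_arm([
  {"z":-4,"az":5},
  {"z":-4,"az":5},
  {"z":-4,"az":5},
  {"z":-4,"az":5},
  {"z":-2,"az":4.9},
], claw=1, squeeze=25)

```text
$.motion[0]: bad value
```

>>> jog_arm([
  {"x":1.19,"y":-3.7},
  {"x":1.19,"y":-3.7},
  {"x":1.19,"y":-3.7},
  {"x":1.19,"y":-3.7},
  {"x":1.19,"y":-3.7},
])

```text
$.motion[0]: bad value
```

>>> jog_arm([
  {"x":0,"y":0,"z":-4,"ax":0,"ay":0,"az":5},
  {"x":0,"y":0,"z":-4,"ax":0,"ay":0,"az":5},
  {"x":0,"y":0,"z":-4,"ax":0,"ay":0,"az":5},
  {"x":0,"y":0,"z":-4,"ax":0,"ay":0,"az":5},
  {"x":0,"y":0,"z":-2,"ax":0,"ay":0,"az":4.9},
], claw=1, squeeze=25)

```text
time_s: 0.6
tool_pos: [0.2205, -0.612, 0.4065]
tool_rot: [179.8, -0.1, -5.3]
force: [-0.3, -0.2, -0.5]
grip_width: 0.0874
grasp_force: 0.0
```

>>> jog_arm([
  {"x":1.19,"y":-3.7,"z":0,"ax":0,"ay":0,"az":0},
  {"x":1.19,"y":-3.7,"z":0,"ax":0,"ay":0,"az":0},
  {"x":1.19,"y":-3.7,"z":0,"ax":0,"ay":0,"az":0},
  {"x":1.19,"y":-3.7,"z":0,"ax":0,"ay":0,"az":0},
  {"x":1.19,"y":-3.7,"z":0,"ax":0,"ay":0,"az":0},
])

```text
time_s: 1.1
tool_pos: [0.2963, -0.4309, 0.4021]
tool_rot: [-180.0, 0.0, -5.1]
force: [0.3, 0.8, 1.0]
grip_width: 0.087
grasp_force: 0.0
```

>>> jog_arm([
  {"x":1.19,"y":-3.7,"z":0,"ax":0,"ay":0,"az":0},
  {"x":1.19,"y":-3.7,"z":0,"ax":0,"ay":0,"az":0},
  {"x":1.19,"y":-3.7,"z":0,"ax":0,"ay":0,"az":0},
  {"x":1.19,"y":-3.7,"z":0,"ax":0,"ay":0,"az":0},
  {"x":1.19,"y":-3.7,"z":0,"ax":0,"ay":0,"az":0},
])

```text
time_s: 1.6
tool_pos: [0.3719, -0.2518, 0.4023]
tool_rot: [180.0, 0.0, -5.1]
force: [0.3, 0.2, 0.4]
grip_width: 0.0869
grasp_force: 0.0
```

>>> jog_arm([
  {"x":1.19,"y":-3.7,"z":0,"ax":0,"ay":0,"az":0},
  {"x":1.19,"y":-3.7,"z":0,"ax":0,"ay":0,"az":0},
  {"x":1.19,"y":-3.7,"z":0,"ax":0,"ay":0,"az":0},
  {"x":1.19,"y":-3.7,"z":0,"ax":0,"ay":0,"az":0},
  {"x":1.19,"y":-3.7,"z":0,"ax":0,"ay":0,"az":0},
])

```text
time_s: 2.1
tool_pos: [0.4475, -0.0729, 0.4023]
tool_rot: [180.0, 0.0, -5.1]
force: [1.3, -0.4, 0.3]
grip_width: 0.0868
grasp_force: 0.0
```

>>> jog_arm([
  {"x":1.19,"y":-3.7,"z":0,"ax":0,"ay":0,"az":0},
  {"x":1.19,"y":-3.7,"z":0,"ax":0,"ay":0,"az":0},
  {"x":1.19,"y":-3.7,"z":0,"ax":0,"ay":0,"az":0},
  {"x":1.19,"y":-3.7,"z":0,"ax":0,"ay":0,"az":0},
  {"x":1.19,"y":-3.7,"z":0,"ax":0,"ay":0,"az":0},
])

```text
time_s: 2.6
tool_pos: [0.5232, 0.1057, 0.4024]
tool_rot: [180.0, -0.0, -5.1]
force: [-0.5, 0.3, -0.4]
grip_width: 0.087
grasp_force: 0.0
```

>>> jog_arm([
  {"x":0,"y":0.1,"z":4,"ax":0,"ay":0,"az":0},
  {"x":0,"y":0,"z":4,"ax":0,"ay":0,"az":0},
  {"x":0,"y":0,"z":4,"ax":0,"ay":0,"az":0},
  {"x":0,"y":0,"z":4,"ax":0,"ay":0,"az":0},
  {"x":0,"y":0,"z":4,"ax":0,"ay":0,"az":0},
])

```text
time_s: 3.1
tool_pos: [0.5224, 0.1032, 0.2006]
tool_rot: [180.0, 0.0, -5.1]
force: [0.8, -0.0, -0.6]
grip_width: 0.0873
grasp_force: 0.0
```

>>> jog_arm([
  {"x":0,"y":0,"z":3,"ax":0,"ay":0,"az":0},
  {"x":0,"y":0,"z":3,"ax":0,"ay":0,"az":0},
  {"x":0,"y":0,"z":2,"ax":0,"ay":0,"az":0},
  {"x":0,"y":0,"z":1,"ax":0,"ay":0,"az":0},
  {"x":0,"y":0,"z":0,"ax":0,"ay":0,"az":0},
])

```text
time_s: 3.6
tool_pos: [0.5218, 0.1032, 0.1112]
tool_rot: [180.0, 0.2, -5.1]
force: [0.5, -0.9, -0.1]
grip_width: 0.0871
grasp_force: 0.0
```

```bash
python3 - <<'E'
from cell import env
import cv2
a=env.read_camera("side")[150:300,220:400,::-1]; b=env.read_camera("top")[130:270,250:430,::-1]
cv2.imwrite("pics/v1.png",cv2.resize(cv2.vconcat([a,b]),None,fx=2,fy=2,interpolation=cv2.INTER_CUBIC)) 
E
```

```text
(no output)
```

View pics/v1.png

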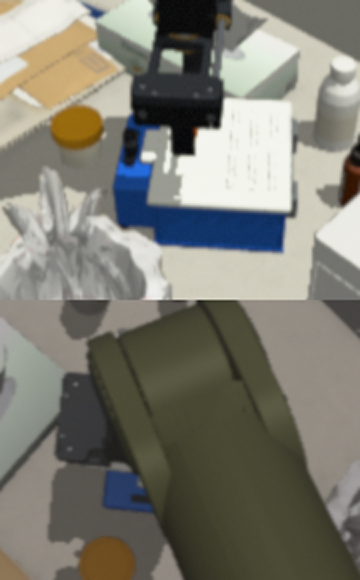

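The fingers straddle the orange pull, which shows just past the near finger at (197,130) in the crop. I'll go down and pinch it.

>>> jog_arm([
  {"x":0.1,"y":0,"z":1,"ax":0,"ay":0,"az":0},
  {"x":0,"y":0,"z":1,"ax":0,"ay":0,"az":0},
  {"x":0,"y":0,"z":0.6,"ax":0,"ay":0,"az":0},
  {"x":0,"y":0,"z":0.4,"ax":0,"ay":0,"az":0},
  {"x":0,"y":0,"z":0,"ax":0,"ay":0,"az":0},
])

```text
time_s: 4.2
tool_pos: [0.5233, 0.1033, 0.0817]
tool_rot: [180.0, 0.1, -5.1]
force: [0.5, -0.4, -0.9]
grip_width: 0.0873
grasp_force: 0.0
```

>>> jog_arm([
  {"x":0,"y":0,"z":0,"ax":0,"ay":0,"az":0},
  {"x":0,"y":0,"z":0,"ax":0,"ay":0,"az":0},
  {"x":0,"y":0,"z":0,"ax":0,"ay":0,"az":0},
  {"x":0,"y":0,"z":0,"ax":0,"ay":0,"az":0},
  {"x":0,"y":0,"z":0,"ax":0,"ay":0,"az":0},
], claw=-1, squeeze=25)

```text
time_s: 4.7
tool_pos: [0.524, 0.1033, 0.0827]
tool_rot: [180.0, -0.0, -5.1]
force: [0.8, 0.1, -0.0]
grip_width: 0.055
grasp_force: 0.0
```

>>> jog_arm([
  {"x":0,"y":0,"z":0,"ax":0,"ay":0,"az":0},
  {"x":0,"y":0,"z":0,"ax":0,"ay":0,"az":0},
  {"x":0,"y":0,"z":0,"ax":0,"ay":0,"az":0},
  {"x":0,"y":0,"z":0,"ax":0,"ay":0,"az":0},
  {"x":0,"y":0,"z":0,"ax":0,"ay":0,"az":0},
])

```text
time_s: 5.2
tool_pos: [0.5243, 0.1065, 0.0827]
tool_rot: [-179.7, -0.1, -5.0]
force: [1.9, 5.9, -2.5]
grip_width: 0.0259
grasp_force: 25.0
```

The pinch measures 25.9 mm, as it should. I'll take off the side load, then tug up a little at a time.

>>> jog_arm([
  {"x":0,"y":-0.3,"z":0,"ax":0,"ay":0,"az":0},
  {"x":0,"y":0,"z":0,"ax":0,"ay":0,"az":0},
  {"x":0,"y":0,"z":-0.1,"ax":0,"ay":0,"az":0},
  {"x":0,"y":0,"z":-0.1,"ax":0,"ay":0,"az":0},
  {"x":0,"y":0,"z":0,"ax":0,"ay":0,"az":0},
])

```text
time_s: 5.7
tool_pos: [0.5249, 0.1064, 0.0845]
tool_rot: [-180.0, -0.1, -5.1]
force: [5.9, 2.1, -5.2]
grip_width: 0.0256
grasp_force: 25.0
```

>>> jog_arm([
  {"x":0,"y":0,"z":-0.1,"ax":0,"ay":0,"az":0},
  {"x":0,"y":0,"z":-0.1,"ax":0,"ay":0,"az":0},
  {"x":0,"y":0,"z":-0.1,"ax":0,"ay":0,"az":0},
  {"x":0,"y":0,"z":0,"ax":0,"ay":0,"az":0},
  {"x":0,"y":0,"z":0,"ax":0,"ay":0,"az":0},
])

```text
time_s: 6.2
tool_pos: [0.5254, 0.1064, 0.0863]
tool_rot: [-179.9, -0.2, -5.1]
force: [10.6, 2.4, -15.5]
grip_width: 0.0257
grasp_force: 25.0
```

The force climbs hard, to about 15 N after 3.6 mm. I'll give the arc some room in x to make sure this is the catch and not an x bind.

>>> jog_arm([
  {"x":0.2,"y":0,"z":0,"ax":0,"ay":0,"az":0},
  {"x":0.1,"y":0,"z":0,"ax":0,"ay":0,"az":0},
  {"x":0,"y":0,"z":0,"ax":0,"ay":0,"az":0},
  {"x":0,"y":0,"z":0,"ax":0,"ay":0,"az":0},
  {"x":0,"y":0,"z":0,"ax":0,"ay":0,"az":0},
])

```text
time_s: 6.7
tool_pos: [0.5254, 0.1063, 0.0863]
tool_rot: [180.0, 0.2, -5.1]
force: [-0.2, 3.9, -14.3]
grip_width: 0.0256
grasp_force: 25.0
```

With no x force left, it still resists 14 N at 3.6 mm, so the lid is caught. I'll let it down, release it and go to the catch.

>>> jog_arm([
  {"x":0,"y":0,"z":0.2,"ax":0,"ay":0,"az":0},
  {"x":-0.1,"y":0,"z":0.2,"ax":0,"ay":0,"az":0},
  {"x":0,"y":0,"z":0.1,"ax":0,"ay":0,"az":0},
  {"x":0,"y":0,"z":0,"ax":0,"ay":0,"az":0},
  {"x":0,"y":0,"z":0,"ax":0,"ay":0,"az":0},
])

```text
time_s: 7.2
tool_pos: [0.5247, 0.1064, 0.084]
tool_rot: [179.9, 0.2, -5.1]
force: [-8.9, 2.7, 3.8]
grip_width: 0.0256
grasp_force: 25.0
```

>>> jog_arm([
  {"x":0,"y":0,"z":0,"ax":0,"ay":0,"az":0},
  {"x":0,"y":0,"z":0,"ax":0,"ay":0,"az":0},
  {"x":0,"y":0,"z":0,"ax":0,"ay":0,"az":0},
  {"x":0,"y":0,"z":0,"ax":0,"ay":0,"az":0},
  {"x":0,"y":0,"z":0,"ax":0,"ay":0,"az":0},
], claw=0.4)

```text
time_s: 7.7
tool_pos: [0.5266, 0.1059, 0.0828]
tool_rot: [180.0, -0.0, -5.1]
force: [-0.2, -0.2, -0.6]
grip_width: 0.0565
grasp_force: 0.0
```

>>> jog_arm([
  {"x":0,"y":0,"z":-2,"ax":0,"ay":0,"az":0},
  {"x":0,"y":0,"z":-3,"ax":0,"ay":0,"az":0},
  {"x":-1.2,"y":0.3,"z":-1.5,"ax":0,"ay":0,"az":0},
  {"x":-2.5,"y":0.4,"z":0,"ax":0,"ay":0,"az":0},
  {"x":-2.5,"y":0.4,"z":0,"ax":0,"ay":0,"az":0},
])

```text
time_s: 8.2
tool_pos: [0.4633, 0.1009, 0.148]
tool_rot: [-180.0, -0.1, -5.1]
force: [0.3, -0.9, -0.2]
grip_width: 0.0608
grasp_force: 0.0
```

```bash
python3 - <<'E'
from cell import env
import cv2
print(env.get_obs()['tool_pos'])
a=env.read_camera("side")[180:280,240:360,::-1]
cv2.imwrite("pics/v2.png",cv2.resize(a,None,fx=4,fy=4,interpolation=cv2.INTER_CUBIC)) 
E
```

```text
[0.46327454 0.10087811 0.14804933]
```

View pics/v2.png

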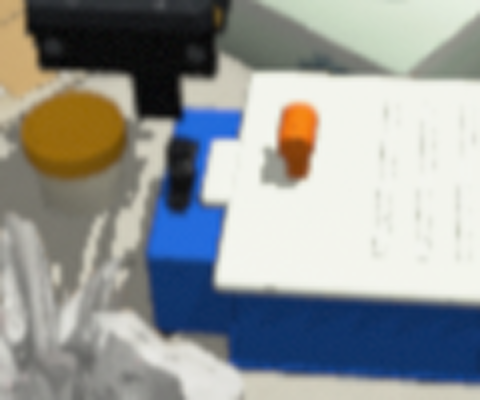

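The lid is shut. The thumb is at about (182,150) in the crop, with the fingers lined up above it. I'll go down and grip it gently.

>>> jog_arm([
  {"x":0,"y":0,"z":2,"ax":0,"ay":0,"az":0},
  {"x":0,"y":0,"z":2,"ax":0,"ay":0,"az":0},
  {"x":0,"y":0,"z":2,"ax":0,"ay":0,"az":0},
  {"x":0,"y":0,"z":1,"ax":0,"ay":0,"az":0},
  {"x":0,"y":0,"z":0,"ax":0,"ay":0,"az":0},
])

```text
time_s: 8.75
tool_pos: [0.4624, 0.1006, 0.0764]
tool_rot: [180.0, 0.2, -5.1]
force: [0.5, 1.2, 0.1]
grip_width: 0.0605
grasp_force: 0.0
```

>>> jog_arm([
  {"x":0,"y":0,"z":0,"ax":0,"ay":0,"az":0},
  {"x":0,"y":0,"z":0,"ax":0,"ay":0,"az":0},
  {"x":0,"y":0,"z":0,"ax":0,"ay":0,"az":0},
  {"x":0,"y":0,"z":0,"ax":0,"ay":0,"az":0},
  {"x":0,"y":0,"z":0,"ax":0,"ay":0,"az":0},
], claw=-1, squeeze=12)

```text
time_s: 9.25
tool_pos: [0.4636, 0.1007, 0.0778]
tool_rot: [180.0, -0.0, -5.1]
force: [0.2, -1.1, 0.6]
grip_width: 0.029
grasp_force: 0.0
```

>>> jog_arm([
  {"x":0,"y":0,"z":0,"ax":0,"ay":0,"az":0},
  {"x":0,"y":0,"z":0,"ax":0,"ay":0,"az":0},
  {"x":0,"y":0,"z":0,"ax":0,"ay":0,"az":0},
  {"x":0,"y":0,"z":0,"ax":0,"ay":0,"az":0},
  {"x":0,"y":0,"z":0,"ax":0,"ay":0,"az":0},
])

```text
time_s: 9.75
tool_pos: [0.4635, 0.1009, 0.0776]
tool_rot: [-180.0, -0.0, -5.1]
force: [-0.1, 1.2, 2.0]
grip_width: 0.0134
grasp_force: 12.0
```

>>> jog_arm([
  {"x":0,"y":-0.4,"z":0,"ax":0,"ay":0,"az":0},
  {"x":0,"y":-0.4,"z":0,"ax":0,"ay":0,"az":0},
  {"x":0,"y":-0.4,"z":0,"ax":0,"ay":0,"az":0},
  {"x":0,"y":-0.4,"z":0,"ax":0,"ay":0,"az":0},
  {"x":0,"y":-0.4,"z":0,"ax":0,"ay":0,"az":0},
])

```text
time_s: 10.25
tool_pos: [0.4653, 0.1209, 0.0776]
tool_rot: [180.0, -0.0, -5.1]
force: [0.0, -1.9, 3.3]
grip_width: 0.0137
grasp_force: 12.0
```

>>> jog_arm([
  {"x":0,"y":-0.2,"z":0,"ax":0,"ay":0,"az":0},
  {"x":0,"y":-0.2,"z":0,"ax":0,"ay":0,"az":0},
  {"x":0,"y":-0.1,"z":0,"ax":0,"ay":0,"az":0},
  {"x":0,"y":0,"z":0,"ax":0,"ay":0,"az":0},
  {"x":0,"y":0,"z":0,"ax":0,"ay":0,"az":0},
])

```text
time_s: 10.75
tool_pos: [0.4655, 0.123, 0.0776]
tool_rot: [179.8, 0.0, -5.2]
force: [-2.4, -8.0, 6.3]
grip_width: 0.0139
grasp_force: 12.0
```

The catch moved 22 mm and reached its stop at 8 N. I'll release and go back up.

>>> jog_arm([
  {"x":0,"y":0.2,"z":0,"ax":0,"ay":0,"az":0},
  {"x":0,"y":0,"z":0,"ax":0,"ay":0,"az":0},
  {"x":0,"y":0,"z":0,"ax":0,"ay":0,"az":0},
  {"x":0,"y":0,"z":0,"ax":0,"ay":0,"az":0},
  {"x":0,"y":0,"z":0,"ax":0,"ay":0,"az":0},
], claw=0.4)

```text
time_s: 11.25
tool_pos: [0.4654, 0.124, 0.0775]
tool_rot: [-180.0, 0.0, -5.1]
force: [-0.7, 0.1, -0.4]
grip_width: 0.0459
grasp_force: 0.0
```

>>> jog_arm([
  {"x":0,"y":0,"z":0,"ax":0,"ay":0,"az":0},
  {"x":0,"y":0,"z":-1,"ax":0,"ay":0,"az":0},
  {"x":0,"y":0,"z":-3,"ax":0,"ay":0,"az":0},
  {"x":0,"y":0,"z":-3,"ax":0,"ay":0,"az":0},
  {"x":0,"y":0,"z":0,"ax":0,"ay":0,"az":0},
])

```text
time_s: 11.75
tool_pos: [0.4684, 0.1247, 0.1521]
tool_rot: [-179.9, -0.5, -5.1]
force: [0.1, -0.1, 0.1]
grip_width: 0.0609
grasp_force: 0.0
```

>>> jog_arm([
  {"x":2,"y":0.4,"z":0,"ax":0,"ay":0,"az":0},
  {"x":2,"y":0.4,"z":0,"ax":0,"ay":0,"az":0},
  {"x":2,"y":0.4,"z":0,"ax":0,"ay":0,"az":0},
  {"x":0,"y":0,"z":0,"ax":0,"ay":0,"az":0},
  {"x":0,"y":0,"z":0,"ax":0,"ay":0,"az":0},
])

```text
time_s: 12.25
tool_pos: [0.5234, 0.1067, 0.1471]
tool_rot: [-180.0, 0.1, -5.1]
force: [-0.5, 0.9, 0.2]
grip_width: 0.0606
grasp_force: 0.0
```

>>> jog_arm([
  {"x":0,"y":0.05,"z":2,"ax":0,"ay":0,"az":0},
  {"x":0,"y":0,"z":2,"ax":0,"ay":0,"az":0},
  {"x":0,"y":0,"z":2,"ax":0,"ay":0,"az":0},
  {"x":0,"y":0,"z":0.5,"ax":0,"ay":0,"az":0},
  {"x":0,"y":0,"z":0,"ax":0,"ay":0,"az":0},
])

```text
time_s: 12.75
tool_pos: [0.5228, 0.1062, 0.0821]
tool_rot: [180.0, 0.1, -5.0]
force: [0.0, -0.3, -0.2]
grip_width: 0.061
grasp_force: 0.0
```

>>> jog_arm([
  {"x":0,"y":0,"z":0,"ax":0,"ay":0,"az":0},
  {"x":0,"y":0,"z":0,"ax":0,"ay":0,"az":0},
  {"x":0,"y":0,"z":0,"ax":0,"ay":0,"az":0},
  {"x":0,"y":0,"z":0,"ax":0,"ay":0,"az":0},
  {"x":0,"y":0,"z":0,"ax":0,"ay":0,"az":0},
], claw=-1, squeeze=30)

```text
time_s: 13.25
tool_pos: [0.5243, 0.1058, 0.0828]
tool_rot: [180.0, -0.0, -5.1]
force: [0.3, 0.5, 0.3]
grip_width: 0.0289
grasp_force: 0.0
```

>>> jog_arm([
  {"x":0,"y":0,"z":0,"ax":0,"ay":0,"az":0},
  {"x":0,"y":0,"z":0,"ax":0,"ay":0,"az":0},
  {"x":0,"y":0,"z":0,"ax":0,"ay":0,"az":0},
  {"x":0,"y":0,"z":0,"ax":0,"ay":0,"az":0},
  {"x":0,"y":0,"z":0,"ax":0,"ay":0,"az":0},
])

```text
time_s: 13.75
tool_pos: [0.5243, 0.1064, 0.0827]
tool_rot: [-180.0, -0.0, -5.1]
force: [0.7, 3.3, 1.7]
grip_width: 0.0257
grasp_force: 30.0
```

The lid is gripped again. Now I'll raise it along the hinge arc.

>>> jog_arm([
  {"x":0.17,"y":0,"z":-0.43,"ax":0,"ay":0,"az":0},
  {"x":0.18,"y":0,"z":-0.43,"ax":0,"ay":0,"az":0},
  {"x":0.21,"y":0,"z":-0.41,"ax":0,"ay":0,"az":0},
  {"x":0.21,"y":0,"z":-0.41,"ax":0,"ay":0,"az":0},
  {"x":0,"y":0,"z":0,"ax":0,"ay":0,"az":0},
])

```text
time_s: 14.25
tool_pos: [0.5316, 0.1058, 0.0992]
tool_rot: [-179.9, 0.0, -5.1]
force: [2.6, 4.5, -5.1]
grip_width: 0.0258
grasp_force: 30.0
```

The lid is free: it rose 16.5 mm with little force. I'll carry on along the arc.

>>> jog_arm([
  {"x":0.25,"y":-0.1,"z":-0.39,"ax":0,"ay":0,"az":0},
  {"x":0.25,"y":0,"z":-0.39,"ax":0,"ay":0,"az":0},
  {"x":0.28,"y":0,"z":-0.37,"ax":0,"ay":0,"az":0},
  {"x":0.28,"y":0,"z":-0.37,"ax":0,"ay":0,"az":0},
  {"x":0,"y":0,"z":0,"ax":0,"ay":0,"az":0},
])

```text
time_s: 14.75
tool_pos: [0.5425, 0.1048, 0.115]
tool_rot: [180.0, 0.0, -5.1]
force: [-1.9, 1.4, -3.4]
grip_width: 0.0255
grasp_force: 30.0
```

>>> jog_arm([
  {"x":0.31,"y":0,"z":-0.34,"ax":0,"ay":0,"az":0},
  {"x":0.31,"y":0,"z":-0.34,"ax":0,"ay":0,"az":0},
  {"x":0.34,"y":0,"z":-0.31,"ax":0,"ay":0,"az":0},
  {"x":0.34,"y":0,"z":-0.31,"ax":0,"ay":0,"az":0},
  {"x":0,"y":0,"z":0,"ax":0,"ay":0,"az":0},
])

```text
time_s: 15.25
tool_pos: [0.5559, 0.1036, 0.1281]
tool_rot: [180.0, -0.0, -5.1]
force: [-3.2, 0.1, -1.9]
grip_width: 0.0258
grasp_force: 30.0
```

>>> jog_arm([
  {"x":0.36,"y":0,"z":-0.29,"ax":0,"ay":0,"az":0},
  {"x":0.37,"y":0,"z":-0.28,"ax":0,"ay":0,"az":0},
  {"x":0.39,"y":0,"z":-0.25,"ax":0,"ay":0,"az":0},
  {"x":0.39,"y":0,"z":-0.25,"ax":0,"ay":0,"az":0},
  {"x":0,"y":0,"z":0,"ax":0,"ay":0,"az":0},
])

```text
time_s: 15.75
tool_pos: [0.5713, 0.1023, 0.1387]
tool_rot: [180.0, -0.1, -5.1]
force: [-3.3, -0.9, -1.0]
grip_width: 0.0258
grasp_force: 30.0
```

>>> jog_arm([
  {"x":0.41,"y":0,"z":-0.22,"ax":0,"ay":0,"az":0},
  {"x":0.41,"y":0,"z":-0.21,"ax":0,"ay":0,"az":0},
  {"x":0.43,"y":0,"z":-0.18,"ax":0,"ay":0,"az":0},
  {"x":0.42,"y":0,"z":-0.18,"ax":0,"ay":0,"az":0},
  {"x":0,"y":0,"z":0,"ax":0,"ay":0,"az":0},
])

```text
time_s: 16.25
tool_pos: [0.588, 0.1008, 0.1463]
tool_rot: [180.0, -0.0, -5.1]
force: [-2.6, -1.9, -2.3]
grip_width: 0.0256
grasp_force: 30.0
```

>>> jog_arm([
  {"x":0.44,"y":0,"z":-0.14,"ax":0,"ay":0,"az":0},
  {"x":0.44,"y":0,"z":-0.14,"ax":0,"ay":0,"az":0},
  {"x":0,"y":0,"z":0,"ax":0,"ay":0,"az":0},
  {"x":0,"y":0,"z":0,"ax":0,"ay":0,"az":0},
  {"x":0,"y":0,"z":0,"ax":0,"ay":0,"az":0},
])

```text
time_s: 16.75
tool_pos: [0.5961, 0.1001, 0.1489]
tool_rot: [180.0, -0.0, -5.1]
force: [-2.4, -3.3, -4.2]
grip_width: 0.0257
grasp_force: 30.0
```

```bash
python3 - <<'E'
from cell import env
import cv2
o=env.get_obs();print(o['time_s'],o['tool_pos'],o['force'],o['grip_width'],o['grasp_force'])
a=env.read_camera("side")[150:300,220:420,::-1]
cv2.imwrite("pics/v3.png",cv2.resize(a,None,fx=4,fy=4,interpolation=cv2.INTER_CUBIC)) 
E
```

```text
16.75 [0.59611302 0.10008202 0.14891655] [-2.38082257 -3.32635009 -4.22169695] 0.025677916718572343 30.000170907005668
```

View pics/v3.png

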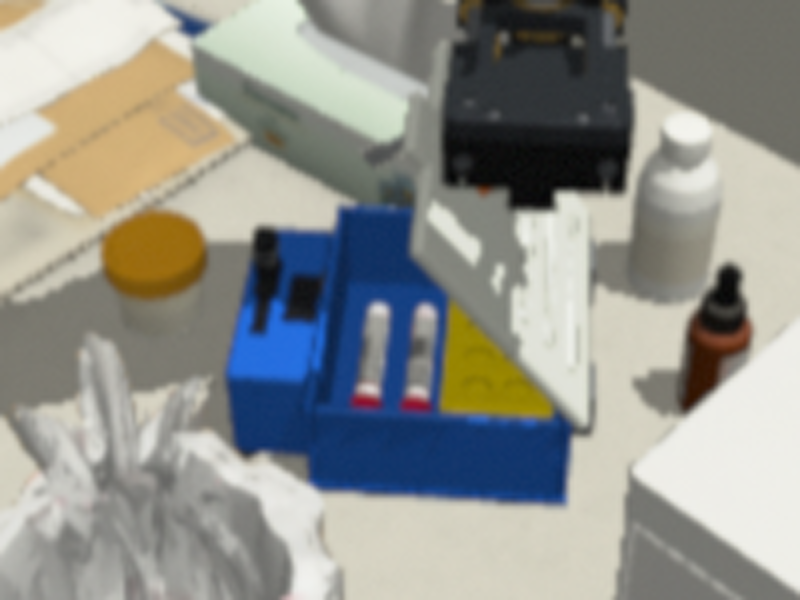

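The picture shows the lid open at about 55° and still held, with the tubes exposed at (370,355) and (420,355). The cup and both bottles are where they were, and the catch is at its far stop. I'll hand the job in.

```bash
python3 -c "
from cell import env
print(env.sign_off())"
```

```text
the job is handed in; nothing more can be done
None
```

The tug showed the lid was caught (about 14 N after 3.6 mm), so I let it down and slid the catch 22 mm to its other stop. I then raised the lid to about 55° and handed the job in still holding it there, with the cup and both bottles undisturbed.

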